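# Pack the clamp tray and hold its sprung tensioner arm past the ratchet

## Robot

A 7-joint arm with a two-finger parallel gripper is mounted at the origin on the work surface. World frame = base frame: x ahead of the robot, y to its left, z up, the work surface at z = 0. Lengths are in m, angles in rad, forces in N, time in s.
With the tool pointing down it reaches from about 0.4 to 0.85 m from the base axis. Payload 4.5 kg.
Tool frame: the origin (TCP) lies on the centre line of the jaws, within the pads' length; the fingertips stand 22 mm ahead of it and the grasp point (between the pads) lies 3 mm ahead of it (manip.tip_reach is the distance from the TCP to the fingertips, in m); z points along the fingers, y is the line along which they close (so a half turn about z gives the same grasp; the last joint's range is limited). The gripper opens to 88 mm and grips with 3 to 60 N. Pads are 18 mm wide; open, the fingers measure 123 mm over their backs; the gripper's body (75 mm by 187 mm) begins 45 mm behind the grasp point.
Start: joints at [1.175, 0.689, -0.195, 1.565, 0.157, 0.902, -0.215], TCP at [0.26, -0.568, 0.261] pointing down, gripper open.
Joint ranges: [-3.01, 3.01], [-0.46, 2.08], [-1.47, 1.51], [0.13, 2.56], [-1, 4.14], [0.04, 2.09], [-2.66, 2.66]. Speed limits (rad/s): [2.57, 2.57, 3.14, 3.14, 3.14, 3.14, 3.14].

## Interface

Orientations are given as a unit quaternion [x, y, z, w].
In Python, from station import get_state, read_camera, workorder, manip gives the robot as it stands.
- The arm moves only by the tool play_rows, never from a script. Its argument "rows" is a list of rows, each a list of 7 numbers: the opening in per cent of the stroke, from 0 (shut) to 100 (fully open), then the shift along the tool's x, y, z in m, then the turn, a rotation vector about the tool's x, y, z in rad. A call has 1 to 8 rows; each row shifts and turns the commanded pose from where the row before left it, along the tool's axes as they then stand; what a row does not reach is not made up. A row lasts 1/8 s, in which the tool goes at most 62.5 mm and 10.7 degrees, less where a joint would pass 70% of its speed; a pose out of reach is approached as far as the arm can. A call is refused whole if a number of a shift passes 0.0625 or a number of a turn 0.188, either way. A call with a gripper value outside its range is refused whole. The fingers move at their own pace and stop on an object; "newtons" is the grip in N (left out, the last holds). Time passes only in rows, so rows that do not move let the fingers close. It gives the time, the measured TCP pose, the force, the opening and the grip force at its end, in the units of the state.
- get_state(): the state, without advancing time (a new reading comes with each control period).
- read_camera(name): name is "scene" or "top"; returns a dict with "color" (420x560x3 uint8, red, green, blue), "range_z" (420x560 float32, m along the optical axis (not along the pixel's ray), 0 where there is no reading), "K" (3x3 intrinsics, pixels), "extrinsics" (4x4, takes a point from world to camera coordinates). Camera axes: x right, y up, looking along -z (the intrinsics and any distortion apply to the point x, -y, -z); pixel columns grow to the right and rows downward; lengths in m; the calibration is good to about 2 mm. A picture is of the moment at which its call begins.
- workorder.finish_job(): hands the job in; it is judged then, once.
The state is a dict: "t": time; "joints": joint angles; "joint_velocities": joint speeds; "joint_efforts": joint torques, N m; "tool_pos": TCP position; "eef_rot": TCP orientation; "ft_force": force on the tool from outside, world axes, zero at the start; "ft_torque": the same for the moment, N m; "grip_width": finger opening in m; "gripper_force": force on a finger pad.
Only numpy, scipy, OpenCV 4.12 (cv2) and the standard library are available. Lean on these libraries where they do the work, as an engineer would, in place of code of your own. Each camera call takes 0.05 s, during which the arm holds its last target. There are 200 camera calls.

## Task

Finish packing the aluminium clamp tray: stand the tall aluminium can and the square white housing upright in it beside the flanged spool that is already there, in either order, the housing with its broad sides across the tray so that the row fits. Then push the tensioner arm by its black cross-bar towards the row, past the third and last ratchet click and on to about its end stop, so that the idler block squeezes the row tight on its spring. Keep holding it there off the pawl, and finish while holding it so that I can fit the locking screw; leave everything else on the bench where it is.

Things in the scene. Friction and masses are not known exactly. Their poses are not given: they have to be found in the camera images.
- clamp_tray: Clamp tray, fixed on the table: aluminium base plate 130 (x) x 340 (y) x 10 mm, origin at the centre of its underside. The row runs along its y. The open box for the row is 64 mm wide inside (x -32 to +32); its floor is the plate top, z = 10 mm; its side walls are 5 mm thick, tops at z = 38 mm, from y = -30 mm to the end wall at the +y end. The tensioner is at the -y end.
- row_end (a point): Foot of the end wall's inner face, on the box floor and centre line (tray x 0, y +147, z 10 mm). The wall is 80 mm wide, its top at z = 72 mm.
- pad_face (a point): Middle of the rubber face of the sprung idler block (56 mm wide, tray z 27 to 73 mm), which closes the -y end of the box; moves with it. With the arm back it is at tray x 0, y -29, z 50 mm: 176 mm from the end wall, for a row 152 mm long when tight.
- tensioner_arm: Tensioner arm: upright steel plate 10 mm thick (y) and 26 mm wide, with a black cross-bar on top; origin at the middle of the bar. Bar 20 mm in diameter, 74 mm long along tray x, centre at tray x 0, z 135 mm and, arm back, y -90 mm. It slides along tray y only; push it to +y, from behind or pinched from above. Pawl on the +x side, all below z = 78 mm.
- tension_travel (a joint): Travel of the arm in m along tray +y: 0 arm back (its sprung start), 0.044 end stop. Teeth click past the pawl at about 0.020, 0.028, 0.036; if let go, the arm falls back to 0.033 onto the pawl. Hold it beyond the third tooth, off the pawl: 0.037 to 0.044. Return spring 2 to 4 N; with the row complete the idler block meets it by about 0.024, then the push rises to some 13 to 17 N at the stop.
- pawl (a joint): Angle of the ratchet pawl in rad: 0 when down, up to about 0.1 while a tooth lifts it; it drops back nearly to 0 with each click, and to 0 behind the third tooth.
- idler_block (a joint): Compression of the spring between arm and idler block in m: 0 when nothing presses the idler block, up to 0.024; 3 N preload and 0.45 N per mm. With the row complete it is about 0.014 to 0.020 with the arm held beyond the third tooth.
- housing: The square white plastic housing to be packed: a block 56 (its x) x 44 (its y) x 80 mm tall with a small 9 mm gland on top, 0.13 to 0.25 kg; origin at the centre of its underside, z up, standing on the table. In the tray its 56 mm go across (its x along the tray's x, either way round) and its 44 mm along the row.
- tall_can: The tall aluminium can to be packed: a smooth cylinder 50 mm in diameter and 88 mm tall with a white disc on top, 0.15 to 0.3 kg; origin at the centre of its underside, z up, standing on the table.
- spool_unit: The white flanged spool already standing in the tray, within 3 mm of the end wall: two flanges 58 mm in diameter, 75 mm tall, hub 40 mm; origin at the centre of its underside.
- short_can: Short aluminium cylinder, 50 mm diameter, 42 mm tall: a different part, leave it. Origin at the centre of its underside.
- small_spool: Small white flanged spool, 44 mm diameter, 50 mm tall: leave it. Origin at the centre of its underside.
- bottle: White bottle with black cap, 48 mm diameter, 130 mm tall: leave it. Origin at the centre of its underside.
- screwdriver: Screwdriver lying on the table, about 190 mm long, black handle: leave it. Origin at the middle of its length.
- lock_screw: The locking screw, standing on its black knob (32 mm diameter, 44 mm tall with its stud) beyond the tray: your workmate will fit it, leave it. Origin at the centre of its underside.
Things that resemble listed ones, but are neither listed nor needed, are in the scene too. Leave any brown or turquoise look-alike of the tall_can alone.

How it is judged:
On the way, in this order (a step that is already met when the one before it is completed fails the run):
1. the can and the housing both stand upright in the tray with the spool, let go (x of housing in the frame of clamp_tray between -0.013 and 0.013 m and y of housing in the frame of clamp_tray between -0.03 and 0.147 m and z of housing in the frame of clamp_tray between 0.004 and 0.018 m and angle between each of housing, tall_can, spool_unit's own z axis and vertical below 0.15 rad and x of tall_can in the frame of clamp_tray between -0.013 and 0.013 m and y of tall_can in the frame of clamp_tray between -0.03 and 0.147 m and z of tall_can in the frame of clamp_tray between 0.004 and 0.018 m and x of spool_unit in the frame of clamp_tray between -0.013 and 0.013 m and y of spool_unit in the frame of clamp_tray between -0.03 and 0.147 m and z of spool_unit in the frame of clamp_tray between 0.004 and 0.018 m and angle between the x axis of housing and the x axis of clamp_tray, either way round below 0.25 rad and contact force between the fingers and housing below 0.3 N and contact force between the fingers and tall_can below 0.3 N and contact force between the fingers and spool_unit below 0.3 N), for 0.2 s.
2. the arm is pushed past the third click (pawl down behind the last tooth) with the row squeezed (value of joint tension_travel above 0.036 m and value of joint pawl below 0.04 rad and value of joint idler_block above 0.008 m), for 0.2 s.
At the end, for the whole second after the job is handed in: Spool, can and housing upright (0.15 rad) on the tray floor within 13 mm of its centre line, housing square to 0.25 rad, none touched by the fingers; arm at rest beyond 36 mm, pawl down (0.04 rad), spring compressed over 8 mm, robot pressing the arm with over 4 N (all of step 1 and all of step 2 and contact force between any of the fingers, the arm and tensioner_arm above 4 N and velocity of joint tension_travel between -0.01 and 0.01 m/s); the arm keeps its last pose, push and grip.
It fails at once if a bystander is moved by more than 25 mm or knocked over (distance of any of short_can, small_spool, bottle, screwdriver, lock_screw from where it was at the start of the episode above 0.025 m or angle between any of short_can, small_spool, bottle, lock_screw's own z axis and vertical above 0.5 rad).
It fails at once if the spool in the tray is knocked over (angle between spool_unit's own z axis and vertical above 0.5 rad).
It also fails if it takes over 69 s, if anything falls off the work surface, if the arm or the gripper's body presses on something with over 40 N, if the wrist force passes 120 N, or if a joint passes its speed limit or range.

## Working session

There is one attempt and no reset: what is moved stays moved. The work goes in short steps, Python scripts to look and compute and a tool call to move; the robot and the scene stay as the last step left them, time stands still between calls to the robot, and variables do not carry over. Pictures are saved under pics/ and viewed, at most 10 in all, crops included, and the job is handed in when it is done.

Besides the shell and the picture viewer there is one more tool, called as name([rows], argument=value, ...), one row to a line, values as JSON. play_rows: Moves the arm, as the interface text tells. Its arguments: {"type":"object","properties":{"rows":{"type":"array","items":{"type":"array","items":{"type":"number"}}},"newtons":{"type":"number"}},"required":["rows"]}

```bash
ls; mkdir -p pics; python3 - <<'E'
from station import get_state, read_camera, workorder, manip
import cv2,numpy as np
s=get_state();print(s)
for n in("scene","top"):
    c=read_camera(n);print(n,c["K"],c["extrinsics"],(c["range_z"]>0).mean())
    cv2.imwrite(f"pics/{n}0.png",c["color"][:,:,::-1])
    np.savez(f"{n}0.npz",**c)
print(manip.tip_reach)
E
```

```text
pics
{'t': 0.0, 'joints': array([ 1.17479635,  0.68999706, -0.19448355,  1.56634196,  0.15728971,
        0.90248751, -0.21512613]), 'joint_velocities': array([-0.00035203, -0.0005983 ,  0.00016846, -0.00218939,  0.00105656,
       -0.00111538, -0.00081091]), 'joint_efforts': array([ 2.70157607e-04, -5.27549815e+01, -1.26691595e+00, -1.53426558e+01,
       -5.27223281e-02,  6.48398098e-03,  1.66529562e-04]), 'tool_pos': array([ 0.26012957, -0.56764342,  0.25990161]), 'eef_rot': array([ 9.76994309e-01,  2.13263377e-01, -2.65718665e-04, -8.83607672e-04]), 'ft_force': array([ 0.25963128, -1.13883621, -0.23232289]), 'ft_torque': array([-0.00152293, -0.02286496, -0.00258045]), 'gripper_force': 0.0, 'grip_width': 0.08808282095920159}
scene [[444.64791777   0.         280.08736708]
 [  0.         444.64791777 208.87500777]
 [  0.           0.           1.        ]] [[ 0.69522485  0.7187817  -0.0039078  -0.43837072]
 [-0.53729225  0.52327943  0.66143456  0.23565297]
 [ 0.47747193 -0.45774611  0.7499927  -1.31536122]
 [ 0.          0.          0.          1.        ]] 0.9961139455782313
top [[533.58949626   0.         279.04228125]
 [  0.         533.58949626 206.85079612]
 [  0.           0.           1.        ]] [[ 0.02723738 -0.99904123  0.03427456 -0.02778283]
 [ 0.98617494  0.03246145  0.16249687 -0.61329781]
 [-0.16345368  0.02937472  0.98611359 -1.19826989]
 [ 0.          0.          0.          1.        ]] 0.9959651360544217
0.022
```

View pics/scene0.png

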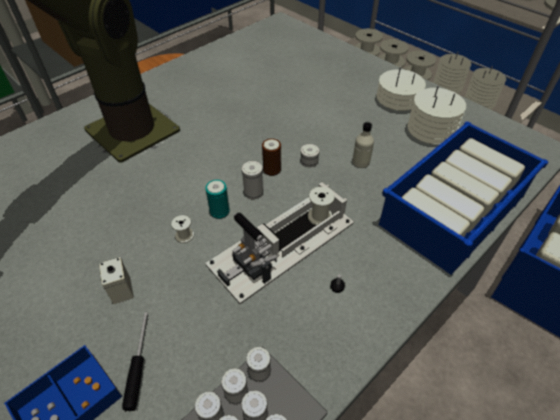

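View pics/top0.png

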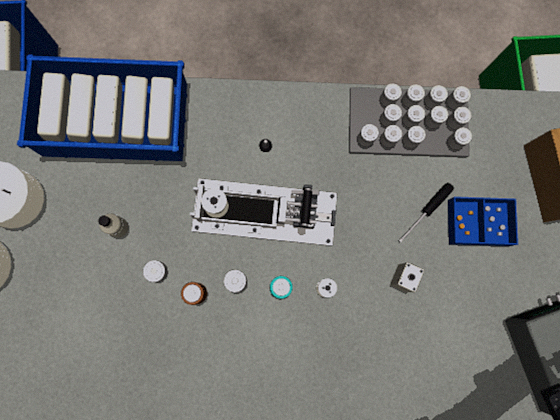

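The scene view shows the tall can at (253,178), the housing at (115,280), the tray from (207,265) to (352,215) and its cross-bar at (246,228). In the top view these are the can at (235,281), between brown (193,293) and turquoise (281,287), the housing at (408,277), the tray corners at (200,180), (337,195), (333,245) and (192,232), the bar at (307,206) and the spool at (214,203).

```bash
cat > h.py <<'E'
import numpy as np,cv2
from station import get_state, read_camera
def cam(n):
    c=read_camera(n); return c
def cloud(c):
    K,E=c["K"],c["extrinsics"];d=c["range_z"]
    v,u=np.mgrid[0:d.shape[0],0:d.shape[1]]
    p=np.stack([(u-K[0,2])/K[0,0]*d,-(v-K[1,2])/K[1,1]*d,-d],-1)
    return (p-E[:3,3])@E[:3,:3]
def ray(c,u,v):
    K,E=c["K"],c["extrinsics"]
    d=np.array([(u-K[0,2])/K[0,0],-(v-K[1,2])/K[1,1],-1.])@E[:3,:3]
    return -E[:3,:3].T@E[:3,3],d
def plane(c,u,v,z):
    o,d=ray(c,u,v);return o+d*(z-o[2])/d[2]
def proj(c,p):
    K,E=c["K"],c["extrinsics"];q=E[:3,:3]@np.asarray(p,float)+E[:3,3]
    return np.array([K[0,2]+K[0,0]*q[0]/-q[2],K[1,2]-K[1,1]*q[1]/-q[2]])
def tri(c1,p1,c2,p2):
    o1,d1=ray(c1,*p1);o2,d2=ray(c2,*p2)
    s=np.linalg.lstsq(np.stack([d1,-d2],1),o2-o1,rcond=None)[0]
    a,b=o1+s[0]*d1,o2+s[1]*d2;return (a+b)/2,np.linalg.norm(a-b)
def blob(m,near):
    n,l,s,c=cv2.connectedComponentsWithStats(m.astype(np.uint8))
    ok=[i for i in range(1,n) if s[i,4]>15]
    i=min(ok,key=lambda i:np.hypot(*(c[i]-near)));return l==i,c[i]
def rect(P):
    r=cv2.minAreaRect((P[:,:2]*1000).astype(np.float32));return np.round(r[0],1),np.round(r[1],1),round(r[2],1)
E
python3 - <<'E'
from h import *
C={n:dict(np.load(n+"0.npz")) for n in("top","scene")}
W={n:cloud(C[n]) for n in C}
pix={"can":((235,281),(253,168),(.078,.098)),"housing":((408,277),(115,265),(.072,.087)),"bar":((307,206),(246,228),(.125,.16)),"spool":((214,203),(321,195),(.075,.095)),"short":((154,271),(310,150),(.032,.05)),"plate":((310,240),(300,250),(.005,.015)),
"teal":((281,287),(217,185),(.07,.12)),"brown":((193,293),(272,143),(.07,.12)),"sspool":((327,288),(181,222),(.04,.06))}
for k,(a,b,z) in pix.items():
    cs=[]
    for n,p in(("top",a),("scene",b)):
        w=W[n][:,:,2];m,c=blob((w>z[0])&(w<z[1]),p);P=W[n][m];cs.append(c)
        print(k,n,"px",c.round(1),len(P),"zmed",P[:,2].mean().round(4),"rect mm",*rect(P))
    p,e=tri(C["top"],cs[0],C["scene"],cs[1]);print("   tri",p.round(4),e.round(4))
for n in C: print(n,"table z",np.median(W[n][330:400,150:250,2] if n=="top" else W[n][300:330,180:240,2]))
E
```

```text
can top px [235.1 280.3] 403 zmed 0.0892 rect mm [439.6  84.9] [48.5 47.9] 47.1
can scene px [252.  168.8] 280 zmed 0.0871 rect mm [444.9  85.1] [48.6 48.9] 20.0
   tri [0.441  0.0863 0.0812] 0.0033
housing top px [410.6 276.6] 470 zmed 0.0805 rect mm [ 459.6 -311.1] [45.7 56.2] 67.1
housing scene px [111.9 271.3] 526 zmed 0.0793 rect mm [ 463.8 -309.1] [43.9 58.5] 66.6
   tri [ 0.4604 -0.3105  0.072 ] 0.003
bar top px [306.4 206.5] 330 zmed 0.1431 rect mm [602.2 -66.4] [19.8 81.6] 86.1
bar scene px [248.4 226. ] 352 zmed 0.1413 rect mm [605.6 -65.7] [19.4 84.1] 85.1
   tri [ 0.604  -0.0652  0.1334] 0.0038
spool top px [213.9 200.1] 505 zmed 0.0857 rect mm [618.4 140. ] [56.2 57.4] 24.4
spool scene px [321.9 195.9] 390 zmed 0.0846 rect mm [622.5 140.7] [56.9 55.7] 78.2
   tri [0.6206 0.1416 0.0807] 0.0031
short top px [154.4 270.5] 387 zmed 0.043 rect mm [458.1 271.7] [48.  48.6] 1.7
short scene px [309.8 150.8] 230 zmed 0.0408 rect mm [461.8 274.6] [50.8 49.6] 88.9
   tri [0.4593 0.2749 0.0348] 0.0031
plate top px [290.3 205.9] 19 zmed 0.0106 rect mm [622.3 -38.3] [ 8.3 17.6] 3.1
plate scene px [277.4 253. ] 3165 zmed 0.0101 rect mm [613.   24.8] [341.7 131.7] 85.7
   tri [ 0.6297 -0.0261  0.0257] 0.0274
teal top px [281.1 286.5] 404 zmed 0.089 rect mm [429.1 -17.6] [46.1 48.8] 1.5
teal scene px [216.2 188.9] 363 zmed 0.0852 rect mm [433.4 -16.5] [49.8 48.2] 61.1
   tri [ 0.4301 -0.0168  0.0771] 0.0033
brown top px [192.7 292.7] 425 zmed 0.0887 rect mm [410.3 176.9] [49.  48.5] 30.2
brown scene px [271.4 146.6] 294 zmed 0.0848 rect mm [414.3 178.9] [48.1 51.7] 14.9
   tri [0.4112 0.1792 0.0774] 0.0035
sspool top px [327.7 287.2] 286 zmed 0.0509 rect mm [ 431.5 -126.5] [41.  41.9] 0.8
sspool scene px [181.1 222.4] 241 zmed 0.0495 rect mm [ 434.5 -124. ] [42.3 42.9] 29.6
   tri [ 0.4319 -0.125   0.0463] 0.0033
top table z 0.0008703401315882941
scene table z -0.00020360111353712312
```

The heights fit the text: can 88 mm, housing 80 mm, plate 10 mm. Next I fix the tray frame in both views.

```bash
cat >> h.py <<'E'
def tray(c,W):
    w=W[:,:,2];x,y=W[:,:,0],W[:,:,1]
    m=(abs(w-.011)<.006)&(c["color"].min(2)>110)&(abs(x-.61)<.12)&(abs(y-.03)<.22)
    P=W[m];return rect(P),P
E
python3 - <<'E'
from h import *
for n in("top","scene"):
    c=dict(np.load(n+"0.npz"));W=cloud(c);r,P=tray(c,W)
    print(n,r,len(P),P[:,2].mean())
    w=W[:,:,2];a=np.deg2rad(-4.3);ex=np.array([np.cos(a),np.sin(a)]);ey=np.array([-ex[1],ex[0]])
    d=(W[:,:,:2]-r[0]/1000);X=d@ex;Y=d@ey
    for lab,m in(("walls",(abs(w-.038)<.006)&(Y>0)&(Y<.08)&(abs(X)<.045)),("floor",(abs(w-.01)<.006)&(Y>.0)&(Y<.07)&(abs(X)<.034)),("spool",(w>.076)&(w<.095)&(Y>.05)&(abs(X)<.05)),("bar",(w>.125)&(w<.155)&(abs(X)<.06)),("pad",(w>.06)&(w<.08)&(abs(X)<.03)&(Y<0))):
        print(lab,m.sum(),"x",np.percentile(X[m],[2,50,98]).round(4),"y",np.percentile(Y[m],[2,50,98]).round(4))
E
```

```text
top (array([610.1,  30.5]), array([438.7, 239.7]), 90.0) 3660 0.010380091427189876
walls 160 x [-0.0378 -0.0322  0.0361] y [0.0016 0.0402 0.0787]
floor 703 x [-0.0274  0.0018  0.0313] y [0.0013 0.0346 0.0683]
spool 612 x [-0.0428 -0.0017  0.0262] y [0.0845 0.1148 0.5394]
bar 342 x [-0.0397 -0.0029  0.0375] y [-0.1064 -0.0965  0.5554]
pad 388 x [-0.0281 -0.0013  0.0258] y [-0.1247 -0.0543 -0.0369]
scene (array([632.9,  42.9]), array([379.9, 170.2]), 86.0) 2353 0.01008428554553581
walls 107 x [-0.0234  0.0159  0.0185] y [0.0016 0.0424 0.0795]
floor 493 x [-0.0332 -0.0091  0.0329] y [0.002  0.0357 0.0688]
spool 577 x [-0.0448 -0.0149  0.0103] y [0.0708 0.1076 0.5885]
bar 395 x [-0.0592 -0.0192  0.0212] y [-0.1193 -0.1112  1.1785]
pad 463 x [-0.028  -0.0043  0.0287] y [-0.1354 -0.0884 -0.0492]
```

```bash
cat >> h.py <<'E'
def tray(c,W):
    w=W[:,:,2];x,y=W[:,:,0],W[:,:,1]
    m=(w>.006)&(w<.2)&(abs(x-.61)<.1)&(abs(y-.03)<.2)
    m=cv2.morphologyEx(m.astype(np.uint8),cv2.MORPH_OPEN,np.ones((3,3)))
    m,_=blob(m,proj(c,(.61,.03,.02)));P=W[m];low=P[P[:,2]<.016]
    return rect(low),low
def frame(W,o,ang):
    a=np.deg2rad(ang);ex=np.array([np.cos(a),np.sin(a)]);d=W[:,:,:2]-o
    return d@ex,d@np.array([-ex[1],ex[0]])
E
python3 - <<'E'
from h import *
for n in("top","scene"):
    c=dict(np.load(n+"0.npz"));W=cloud(c);r,P=tray(c,W)
    print(n,r,len(P),P[:,2].mean())
    w=W[:,:,2];ang=(r[2] if r[1][0]>r[1][1] else r[2]+90)-90;ang=(ang+90)%180-90
    X,Y=frame(W,r[0]/1000,ang)
    for lab,m in(("walls",(abs(w-.038)<.006)&(Y>0)&(Y<.08)&(abs(X)<.045)),("spool",(w>.076)&(w<.095)&(Y>.05)&(Y<.18)&(abs(X)<.05)),("bar",(w>.125)&(w<.155)&(abs(X)<.06)&(Y<0)),("pad",(w>.06)&(w<.08)&(abs(X)<.03)&(Y<0)&(Y>-.07))):
        print(lab,m.sum(),"x",np.percentile(X[m],[2,50,98]).round(4),"y",np.percentile(Y[m],[2,50,98]).round(4), "z",w[m].mean().round(4))
E
```

```text
top (array([610.9,  23. ]), array([340.7, 134.5]), 85.9) 4403 0.01106565523297307
walls 160 x [-0.0389 -0.0021  0.0349] y [0.0014 0.0413 0.0785] z 0.0386
spool 511 x [-0.0264 -0.0007  0.0257] y [0.0914 0.1176 0.1447] z 0.0856
bar 330 x [-0.0414 -0.0028  0.0359] y [-0.0991 -0.0893 -0.0803] z 0.1431
pad 286 x [-0.0283 -0.0021  0.0248] y [-0.0688 -0.0424 -0.0293] z 0.0715
scene (array([612.3,  25.1]), array([341.3, 132.9]), 85.6) 3369 0.010336053639853683
walls 193 x [-0.0371  0.0315  0.0372] y [0.0017 0.0391 0.0791] z 0.0366
spool 390 x [-0.0246  0.0026  0.0277] y [0.0896 0.1151 0.1429] z 0.0846
bar 352 x [-0.036   0.005   0.0407] y [-0.1001 -0.0934 -0.0819] z 0.1413
pad 292 x [-0.0265  0.0066  0.0289] y [-0.0682 -0.043  -0.0295] z 0.0706
```

play_rows([
  [100,0,0,0,0,0,-0.178],
  [100,0,0,0,0,0,-0.178],
  [100,0,0,0,0,0,-0.178],
  [100,0,0,0,0,0,-0.178],
  [100,0,0,0,0,0,-0.178],
  [100,0,0,0,0,0,-0.177],
  [100,0,0,0,0,0,0],
], newtons=25)

```text
t: 0.98
tool_pos: [0.2601, -0.568, 0.2602]
eef_rot: [0.734, 0.68, 0.0, -0.0]
ft_force: [1.2, -0.2, 1.2]
grip_width: 0.0884
gripper_force: 0.0
```

play_rows([
  [100,0.055,0.011,0,0,0,0],
  [100,0.055,0.011,0,0,0,0],
  [100,0.055,0.011,0,0,0,0],
  [100,0.055,0.011,0,0,0,0],
  [100,0.055,0.011,0,0,0,0],
  [100,0.055,0.011,0,0,0,0],
  [100,0.055,0.011,0,0,0,0],
  [100,0.055,0.011,0,0,0,0],
])

```text
t: 1.98
tool_pos: [0.3812, -0.1342, 0.2609]
eef_rot: [0.734, 0.679, 0.0, 0.0]
ft_force: [0.9, -0.8, -0.3]
grip_width: 0.0879
gripper_force: 0.0
```

play_rows([
  [100,0.055,0.011,0,0,0,0],
  [100,0.055,0.011,0,0,0,0],
  [100,0.055,0.011,0,0,0,0],
  [100,0.055,0.011,0,0,0,0],
  [100,0,0,0,0,0,0],
  [100,0,0,0,0,0,0],
])

```text
t: 2.72
tool_pos: [0.4404, 0.0796, 0.2605]
eef_rot: [0.733, 0.68, -0.001, 0.0]
ft_force: [0.6, 0.4, -0.2]
grip_width: 0.088
gripper_force: 0.0
```

play_rows([
  [100,0.0055,0.001,0.04,0,0,0],
  [100,0,0,0.05,0,0,0],
  [100,0,0,0.05,0,0,0],
  [100,0,0,0.03,0,0,0],
  [100,0,0,0.02,0,0,0],
  [100,0,0,0.01,0,0,0],
  [100,0,0,0,0,0,0],
])

```text
t: 3.6
tool_pos: [0.4422, 0.0845, 0.0606]
eef_rot: [0.733, 0.68, -0.001, 0.0]
ft_force: [-0.4, -0.1, -0.2]
grip_width: 0.088
gripper_force: 0.0
```

play_rows([
  [0,0,0,0,0,0,0],
  [0,0,0,0,0,0,0],
  [0,0,0,0,0,0,0],
  [0,0,0,0,0,0,0],
  [0,0,0,0,0,0,0],
  [0,0,0,0,0,0,0],
], newtons=25)

```text
t: 4.35
tool_pos: [0.4421, 0.0856, 0.0609]
eef_rot: [0.733, 0.681, -0.0, 0.0]
ft_force: [-1.4, 0.8, 4.8]
grip_width: 0.0493
gripper_force: 25.0
```

play_rows([
  [0,0,0,-0.03,0,0,0],
  [0,0,0,-0.05,0,0,0],
  [0,0,0,-0.05,0,0,0],
  [0,0.002,0.043,0,0,0,0],
  [0,0.003,0.044,0,0,0,0],
  [0,0.003,0.044,0,0,0,0],
  [0,0.002,0.042,0,0,0,0],
  [0,0,0,0,0,0,0],
])

```text
t: 5.35
tool_pos: [0.6181, 0.0819, 0.1897]
eef_rot: [0.734, 0.679, 0.001, 0.001]
ft_force: [0.2, -1.2, -1.8]
grip_width: 0.0495
gripper_force: 25.0
```

```bash
python3 - <<'E'
from h import *
print(get_state()["tool_pos"],get_state()["ft_force"],get_state()["grip_width"])
t,s=cam("top"),cam("scene")
np.savez("top1.npz",**t);np.savez("scene1.npz",**s)
cv2.imwrite("pics/both1.png",np.hstack([t["color"][120:330,150:450],s["color"][100:310,150:450]])[:,:,::-1])
E
```

```text
[0.61809237 0.08194791 0.18973081] [ 0.1833166  -1.20950825 -1.82249128] 0.04952252873228737
```

View pics/both1.png

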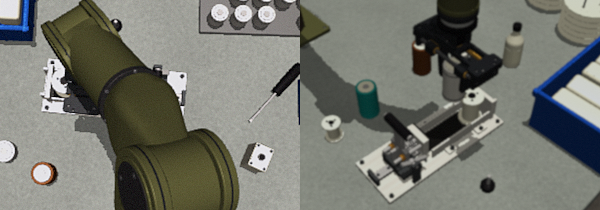

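The can hangs in the jaws over the box, centred at crop (450,82), in the scene view. The top view is hidden by the arm. I use the held can, whose position is known from the jaws, to find the scene camera's bias.

```bash
python3 - <<'E'
from h import *
from scipy.optimize import least_squares
c=dict(np.load("scene1.npz"));W=cloud(c)
w=W[:,:,2]
near=np.hypot(W[:,:,0]-.615,W[:,:,1]-.082)<.045
print("lowest z",np.percentile(w[near&(w>.1)],[0.5,2]))
for lo,hi in((.132,.14),(.14,.148),(.148,.155)):
    P=W[near&(w>lo)&(w<hi)]
    f=lambda q:np.hypot(P[:,0]-q[0],P[:,1]-q[1])-.025
    r=least_squares(f,[.615,.08],loss="soft_l1",f_scale=.001);print(len(P),r.x.round(4),np.abs(r.fun).mean().round(4))
E
```

```text
lowest z [0.13376828 0.14554439]
53 [0.6173 0.0838] 0.0007
59 [0.6175 0.0839] 0.0009
47 [0.6173 0.0837] 0.0007
```

play_rows([
  [0,0,-0.0005,0.03,0,0,0],
  [0,0,0,0.04,0,0,0],
  [0,0,0,0.03,0,0,0],
  [0,0,0,0.01,0,0,0],
  [0,0,0,0.006,0,0,0],
  [0,0,0,0,0,0,0],
])

```text
t: 6.2
tool_pos: [0.6153, 0.0831, 0.0754]
eef_rot: [0.733, 0.681, 0.0, 0.0]
ft_force: [-0.8, -0.1, -0.6]
grip_width: 0.0496
gripper_force: 25.0
```

play_rows([
  [0,0,0,0.002,0,0,0],
  [0,0,0,0,0,0,0],
])

```text
t: 6.45
tool_pos: [0.6154, 0.0829, 0.0733]
eef_rot: [0.733, 0.68, 0.0, 0.0]
ft_force: [0.8, -0.3, -1.9]
grip_width: 0.0491
gripper_force: 25.0
```

play_rows([
  [0,0,0,0.002,0,0,0],
  [0,0,0,0.001,0,0,0],
  [0,0,0,0,0,0,0],
])

```text
t: 6.82
tool_pos: [0.6154, 0.083, 0.071]
eef_rot: [0.733, 0.68, 0.0, 0.0]
ft_force: [-2.1, 0.2, 7.2]
grip_width: 0.0494
gripper_force: 25.0
```

play_rows([
  [90,0,0,0,0,0,0],
  [90,0,0,0,0,0,0],
  [90,0,0,0,0,0,0],
  [90,0,0,-0.02,0,0,0],
  [90,0,0,-0.06,0,0,0],
  [90,0,0,-0.06,0,0,0],
  [90,0,0,-0.04,0,0,0],
])

```text
t: 7.7
tool_pos: [0.6158, 0.0835, 0.2542]
eef_rot: [0.733, 0.681, 0.002, 0.001]
ft_force: [0.1, -0.1, -0.7]
grip_width: 0.0792
gripper_force: 0.0
```

play_rows([
  [100,-0.05,-0.0155,0,0,0,0],
  [100,-0.05,-0.0155,0,0,0,0],
  [100,-0.05,-0.0155,0,0,0,0],
  [100,-0.05,-0.0155,0,0,0,0],
  [100,-0.05,-0.0155,0,0,0,0],
  [100,-0.05,-0.0155,0,0,0,0],
  [100,-0.05,-0.0155,0,0,0,0],
  [100,-0.053,-0.0155,0,0,0,0],
])

```text
t: 8.7
tool_pos: [0.4612, -0.3111, 0.2513]
eef_rot: [0.733, 0.681, 0.0, 0.001]
ft_force: [0.3, -0.3, 0.3]
grip_width: 0.0881
gripper_force: 0.0
```

play_rows([
  [100,0,0,0,0,0,0.164],
  [100,0,0,0,0,0,0.164],
  [100,0,0,0,0,0,0],
  [100,0,0,0,0,0,0],
])

```text
t: 9.2
tool_pos: [0.4618, -0.3096, 0.2504]
eef_rot: [0.833, 0.553, 0.0, 0.0]
ft_force: [0.5, -0.5, 0.7]
grip_width: 0.0882
gripper_force: 0.0
```

```bash
cat > look.py <<'E'
from h import *
import sys
k=sys.argv[1]
for n in("top","scene"):
    c=cam(n);np.savez(n+k+".npz",**c);W=cloud(c);w=W[:,:,2]
    cv2.imwrite(f"pics/{n}{k}.png",c["color"][:,:,::-1])
    o=np.array([.609,.023] if n=="top" else [.6123,.0251]);X,Y=frame(W,o,-4.25)
    for lab,z0,z1,y0,y1 in(("walls",.032,.044,-.02,.03),("spool",.076,.09,.08,.18),("can",.09,.107,-.02,.1),("hous",.084,.094,-.03,.04),("bar",.125,.16,-.12,-.02),("pad",.06,.08,-.065,.01)):
        m=(w>z0)&(w<z1)&(Y>y0)&(Y<y1)&(abs(X)<.05)
        if m.sum()>20: print(n,lab,m.sum(),"x",np.percentile(X[m],[2,98]).round(4),"y",np.percentile(Y[m],[2,50,98]).round(4),"z",w[m].mean().round(4),rect(W[m])[1:])
E
python3 look.py 2; python3 -c "
from h import *
print(get_state()['tool_pos'],get_state()['eef_rot'])
for n in('top','scene'):
    c=dict(np.load(n+'2.npz'));w=cloud(c);m=(w[:,:,2]>.07)&(w[:,:,2]<.084)&(np.hypot(w[:,:,0]-.462,w[:,:,1]+.31)<.05);print(n,m.sum(),rect(w[m]) if m.sum()>20 else 0)"
```

```text
top walls 106 x [-0.0371  0.037 ] y [-0.0195  0.0051  0.0297] z 0.0379 (array([49.9, 75.2]), 85.6)
top spool 487 x [-0.0251  0.0277] y [0.0912 0.1176 0.1444] z 0.0856 (array([65.9, 57.2]), 77.2)
top can 385 x [-0.0219  0.0231] y [0.0373 0.0594 0.0819] z 0.099 (array([60.6, 49.4]), 75.7)
top bar 331 x [-0.0396  0.0385] y [-0.0991 -0.0892 -0.0802] z 0.1429 (array([19.8, 82.7]), 85.6)
top pad 283 x [-0.0283  0.0272] y [-0.0639 -0.0415 -0.0292] z 0.0717 (array([36.2, 78.1]), 86.3)
scene walls 113 x [-0.0366  0.0372] y [-0.0168  0.0069  0.0296] z 0.0366 (array([49. , 74.9]), 85.6)
scene spool 376 x [-0.0245  0.0283] y [0.0922 0.1161 0.1425] z 0.0847 (array([53.9, 56.9]), 75.4)
scene can 339 x [-0.0207  0.0247] y [0.0351 0.0565 0.0801] z 0.0975 (array([48.8, 51.3]), 11.4)
scene hous 33 x [-0.0129  0.0198] y [0.0333 0.0364 0.0399] z 0.0893 (array([ 6.8, 34.2]), 86.1)
scene bar 351 x [-0.0362  0.0409] y [-0.1    -0.093  -0.0821] z 0.1413 (array([19.6, 83.9]), 85.3)
scene pad 286 x [-0.0272  0.0289] y [-0.0629 -0.0424 -0.0294] z 0.0706 (array([36.2, 61. ]), 86.0)
[ 0.46168976 -0.30959609  0.25002853] [8.33432104e-01 5.52621851e-01 9.02950879e-05 9.66741610e-05]
top 434 (array([ 459.8, -310.9]), array([45.5, 56.8]), 65.9)
scene 532 (array([ 462.6, -309.1]), array([44.4, 58.7]), 67.1)
```

play_rows([
  [100,0,0,0.05,0,0,0.008],
  [100,0,0,0.06,0,0,0],
  [100,0,0,0.05,0,0,0],
  [100,0,0,0.02,0,0,0],
  [100,0,0,0.012,0,0,0],
  [100,0,0,0,0,0,0],
])

```text
t: 10.05
tool_pos: [0.4617, -0.3097, 0.0575]
eef_rot: [0.836, 0.549, -0.0, -0.0]
ft_force: [-0.5, -0.6, -0.5]
grip_width: 0.0881
gripper_force: 0.0
```

play_rows([
  [0,0,0,0,0,0,0],
  [0,0,0,0,0,0,0],
  [0,0,0,0,0,0,0],
  [0,0,0,0,0,0,0],
  [0,0,0,0,0,0,0],
  [0,0,0,0,0,0,0],
], newtons=25)

```text
t: 10.8
tool_pos: [0.4616, -0.31, 0.0582]
eef_rot: [0.836, 0.548, -0.0, 0.0]
ft_force: [-0.4, -0.3, 5.5]
grip_width: 0.0557
gripper_force: 25.0
```

play_rows([
  [0,0,0,-0.03,0,0,0],
  [0,0,0,-0.05,0,0,-0.168],
  [0,0,0,-0.05,0,0,-0.168],
  [0,0,0,-0.05,0,0,0],
  [0,0,0,0,0,0,0],
])

```text
t: 11.42
tool_pos: [0.4636, -0.3106, 0.241]
eef_rot: [0.733, 0.68, 0.001, 0.003]
ft_force: [0.2, -0.7, -2.1]
grip_width: 0.0559
gripper_force: 25.0
```

play_rows([
  [0,0.03,0.01,0,0,0,0],
  [0,0.05,0.018,0,0,0,0],
  [0,0.056,0.02,0,0,0,0],
  [0,0.056,0.02,0,0,0,0],
  [0,0.056,0.02,0,0,0,0],
  [0,0.056,0.02,0,0,0,0],
  [0,0.05,0.015,0,0,0,0],
  [0,0,0,0,0,0,0],
])

```text
t: 12.42
tool_pos: [0.6104, 0.0408, 0.2362]
eef_rot: [0.73, 0.684, 0.001, -0.002]
ft_force: [-0.5, -0.1, -1.4]
grip_width: 0.0556
gripper_force: 25.0
```

play_rows([
  [0,0,0,0,0,0,0],
  [0,0,0,0,0,0,0],
  [0,0,0,0,0,0,0],
])

```text
t: 12.8
tool_pos: [0.6101, 0.0324, 0.2374]
eef_rot: [0.734, 0.68, -0.001, 0.0]
ft_force: [-0.2, 0.4, -2.5]
grip_width: 0.0563
gripper_force: 25.0
```

```bash
python3 look.py 3; python3 - <<'E'
from h import *
s=get_state();print(s["tool_pos"],s["eef_rot"])
c=dict(np.load("scene3.npz"));W=cloud(c);w=W[:,:,2];X,Y=frame(W,np.array([.6123,.0251]),-4.25)
m=(w>.183)&(w<.2)&(abs(X)<.06)&(abs(Y-.01)<.06)
P=np.stack([X[m],Y[m]],1);print(m.sum(),P.min(0),P.max(0),cv2.minAreaRect((P*1000).astype(np.float32)))
cv2.imwrite("pics/s3crop.png",cv2.resize(c["color"][90:300,180:400],None,fx=2,fy=2)[:,:,::-1])
E
```

```text
top spool 495 x [-0.0251  0.0277] y [0.0915 0.1178 0.1447] z 0.0854 (array([67.8, 75.4]), 85.6)
top can 244 x [-0.0226  0.0226] y [0.0486 0.0665 0.082 ] z 0.0992 (array([41.7, 51.8]), 63.3)
scene walls 111 x [-0.0367  0.0374] y [-0.0166  0.0069  0.0284] z 0.0368 (array([47.8, 75.4]), 85.7)
scene spool 379 x [-0.024   0.0279] y [0.0915 0.1159 0.1432] z 0.0847 (array([55. , 56.5]), 82.1)
scene can 339 x [-0.0209  0.0253] y [0.0354 0.0564 0.0809] z 0.0974 (array([48.9, 49.8]), 46.0)
scene hous 28 x [-0.0136  0.0154] y [0.0335 0.036  0.0395] z 0.0894 (array([ 6.2, 29.7]), 86.4)
scene bar 350 x [-0.037   0.0403] y [-0.1002 -0.0933 -0.0817] z 0.1413 (array([19.7, 84.6]), 84.2)
scene pad 279 x [-0.0266  0.0286] y [-0.0632 -0.0424 -0.0297] z 0.0709 (array([35.6, 58.8]), 87.0)
[0.61032885 0.03310825 0.23771078] [ 7.33259150e-01  6.79949249e-01 -1.45109156e-04  1.26630687e-04]
191 [-0.02632648 -0.01546726] [0.02855772 0.0286392 ] ((10.61391830444336, -5.607669830322266), (67.46085357666016, 34.00701904296875), 38.29103469848633)
```

View pics/s3crop.png

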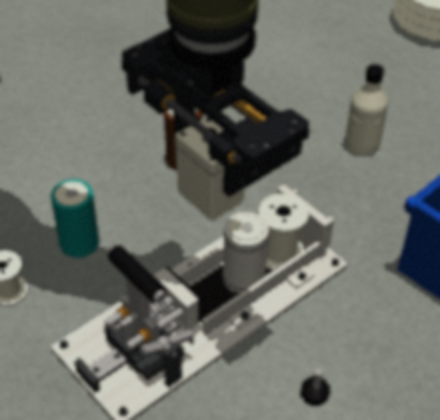

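The housing hangs square over the gap between the can (crop 243,250) and the idler block (crop 175,300). It is 4 mm clear of the can and 14 mm clear of the pad, so I lower it.

play_rows([
  [0,0,-0.001,0.03,0,0,0],
  [0,0,0,0.04,0,0,0],
  [0,0,0,0.04,0,0,0],
  [0,0,0,0.015,0,0,0],
  [0,0,0,0,0,0,0],
  [0,0,0,0,0,0,0],
])

```text
t: 13.65
tool_pos: [0.6106, 0.0345, 0.1143]
eef_rot: [0.733, 0.68, 0.001, 0.001]
ft_force: [-0.6, 0.1, -1.6]
grip_width: 0.0557
gripper_force: 25.0
```

play_rows([
  [0,0,0,0.01,0,0,0],
  [0,0,0,0.01,0,0,0],
  [0,0,0,0.01,0,0,0],
  [0,0,0,0.008,0,0,0],
  [0,0,0,0,0,0,0],
  [0,0,0,0,0,0,0],
])

```text
t: 14.4
tool_pos: [0.6096, 0.0343, 0.0748]
eef_rot: [0.733, 0.68, 0.0, 0.0]
ft_force: [-0.9, 0.3, -1.0]
grip_width: 0.056
gripper_force: 25.0
```

play_rows([
  [0,0,0,0.003,0,0,0],
  [0,0,0,0.002,0,0,0],
  [0,0,0,0.001,0,0,0],
  [0,0,0,0.001,0,0,0],
  [0,0,0,0,0,0,0],
])

```text
t: 15.02
tool_pos: [0.6094, 0.0342, 0.0682]
eef_rot: [0.733, 0.68, -0.0, 0.0]
ft_force: [-2.3, -0.5, 4.9]
grip_width: 0.0557
gripper_force: 25.0
```

play_rows([
  [90,0,0,0,0,0,0],
  [90,0,0,0,0,0,0],
  [90,0,0,0,0,0,0],
  [90,0,0,-0.02,0,0,0],
  [90,0,0,-0.055,0,0,0],
  [90,0,0,-0.06,0,0,0],
  [90,0,0,-0.055,0,0,0],
])

```text
t: 15.9
tool_pos: [0.6095, 0.0343, 0.2613]
eef_rot: [0.733, 0.681, 0.001, 0.0]
ft_force: [1.0, -0.0, -0.2]
grip_width: 0.0794
gripper_force: 0.0
```

play_rows([
  [0,-0.045,0,0,0,0,0],
  [0,-0.045,0,0,0,0,0],
  [0,-0.045,0,0,0,0,0],
  [0,0,0,0,0,0,0],
  [0,0,0,0,0,0,0],
  [0,0,0,0,0,0,0],
])

```text
t: 16.65
tool_pos: [0.5997, -0.0984, 0.2584]
eef_rot: [0.732, 0.682, 0.001, -0.0]
ft_force: [0.4, 0.8, 1.1]
grip_width: 0.0212
gripper_force: 0.0
```

```bash
python3 look.py 4; python3 - <<'E'
from h import *
s=get_state();print(s["tool_pos"],s["eef_rot"],s["grip_width"],s["ft_force"])
t,c=[dict(np.load(n+"4.npz"))["color"] for n in("top","scene")]
cv2.imwrite("pics/both4.png",cv2.resize(np.hstack([t[150:300,150:350],c[150:300,180:380]]),None,fx=2,fy=2)[:,:,::-1])
E
```

```text
top walls 80 x [-0.0371  0.0369] y [-0.0197  0.004   0.0285] z 0.0384 (array([49.5, 74.5]), 85.7)
top spool 498 x [-0.025   0.0278] y [0.0916 0.118  0.1477] z 0.0853 (array([67.7, 66.8]), 3.1)
top can 671 x [-0.0257  0.0232] y [-0.0095  0.0435  0.0807] z 0.0965 (array([109.3,  54.5]), 81.3)
top hous 402 x [-0.0283  0.0254] y [-0.0116  0.0094  0.0309] z 0.0902 (array([51.7, 56. ]), 86.1)
top bar 330 x [-0.0397  0.0389] y [-0.099  -0.0891 -0.0802] z 0.143 (array([20.1, 82.3]), 85.4)
top pad 301 x [-0.0289  0.0271] y [-0.0628 -0.0411 -0.0024] z 0.0715 (array([73.6, 58. ]), 85.4)
scene walls 138 x [-0.0335  0.0375] y [-0.0173 -0.0008  0.0278] z 0.0378 (array([48.4, 75.7]), 85.0)
scene spool 380 x [-0.0241  0.0281] y [0.0913 0.116  0.1431] z 0.0849 (array([55.1, 58.2]), 42.2)
scene can 509 x [-0.0229  0.025 ] y [-0.0089  0.0458  0.0797] z 0.0957 (array([98.7, 52.7]), 85.5)
scene hous 425 x [-0.0279  0.0265] y [-0.0127  0.0075  0.0376] z 0.0894 (array([53. , 56.5]), 85.4)
scene bar 351 x [-0.0361  0.0408] y [-0.0999 -0.0933 -0.0822] z 0.1413 (array([19.4, 85.6]), 84.8)
scene pad 416 x [-0.027   0.0285] y [-0.0607 -0.0369  0.0056] z 0.0707 (array([73.9, 58.2]), 87.6)
[ 0.59964824 -0.09882711  0.25806013] [ 7.31933274e-01  6.81376227e-01  3.41530275e-04 -4.57095085e-05] 0.01328444930136243 [-0.07497856  0.88016999 -0.36369316]
```

View pics/both4.png

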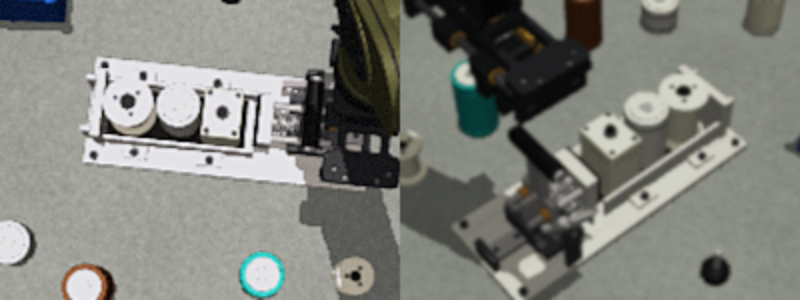

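Spool (crop 128,105), can (180,105) and housing (223,118) all stand in line, tops at the expected heights, housing about 0.5 mm off centre. Next I go down behind the bar.

play_rows([
  [0,0,0.001,0.03,0,0,0],
  [0,0,0,0.045,0,0,0],
  [0,0,0,0.035,0,0,0],
  [0,0,0,0.012,0,0,0],
  [0,0,0,0,0,0,0],
  [0,0,0,0,0,0,0],
])

```text
t: 17.5
tool_pos: [0.6016, -0.1002, 0.1372]
eef_rot: [0.733, 0.681, 0.001, 0.001]
ft_force: [0.4, -0.0, 0.7]
grip_width: 0.0003
gripper_force: 0.0
```

play_rows([
  [0,0.005,0,0,0,0,0],
  [0,0.003,0,0,0,0,0],
  [0,0.002,0,0,0,0,0],
  [0,0.002,0,0,0,0,0],
  [0,0,0,0,0,0,0],
])

```text
t: 18.12
tool_pos: [0.6014, -0.0884, 0.1357]
eef_rot: [0.733, 0.681, 0.0, 0.0]
ft_force: [0.7, 0.3, -0.2]
grip_width: 0.0004
gripper_force: 0.0
```

play_rows([
  [0,0.002,0,0,0,0,0],
  [0,0.001,0,0,0,0,0],
  [0,0.001,0,0,0,0,0],
  [0,0,0,0,0,0,0],
])

```text
t: 18.62
tool_pos: [0.6015, -0.0854, 0.1357]
eef_rot: [0.733, 0.68, -0.0, 0.0]
ft_force: [-1.2, -2.5, 1.2]
grip_width: 0.0004
gripper_force: 1.3
```

play_rows([
  [0,0.002,0,0,0,0,0],
  [0,0.002,0,0,0,0,0],
  [0,0,0,0,0,0,0],
  [0,0,0,0,0,0,0],
])

```text
t: 19.12
tool_pos: [0.6019, -0.0801, 0.1357]
eef_rot: [0.733, 0.681, 0.0, -0.0]
ft_force: [1.0, -2.4, 0.2]
grip_width: 0.0004
gripper_force: 0.9
```

play_rows([
  [0,0.004,0,0,0,0,0],
  [0,0.004,0,0,0,0,0],
  [0,0.004,0,0,0,0,0],
  [0,0.004,0,0,0,0,0],
  [0,0,0,0,0,0,0],
  [0,0,0,0,0,0,0],
])

```text
t: 19.88
tool_pos: [0.6031, -0.0644, 0.1357]
eef_rot: [0.733, 0.681, 0.0, -0.0]
ft_force: [-1.2, -4.0, -0.7]
grip_width: 0.0006
gripper_force: 1.9
```

play_rows([
  [0,0.003,0,0,0,0,0],
  [0,0.003,0,0,0,0,0],
  [0,0.003,0,0,0,0,0],
  [0,0.003,0,0,0,0,0],
  [0,0,0,0,0,0,0],
  [0,0,0,0,0,0,0],
])

```text
t: 20.62
tool_pos: [0.6037, -0.0555, 0.1357]
eef_rot: [0.733, 0.68, -0.002, 0.001]
ft_force: [-0.3, -8.0, 0.6]
grip_width: 0.0003
gripper_force: 4.3
```

```bash
python3 look.py 5 | grep -E "scene|top bar"; python3 -c "
from h import *
s=get_state();print(s['tool_pos'],s['ft_force'])"
```

```text
scene walls 114 x [0.0251 0.0375] y [-0.0186  0.0055  0.028 ] z 0.0374 (array([49.1, 13.8]), 84.7)
scene spool 370 x [-0.0246  0.0286] y [0.0938 0.118  0.1434] z 0.0847 (array([56.7, 57.8]), 16.0)
scene can 382 x [-0.0211  0.0254] y [0.0229 0.0579 0.0856] z 0.0967 (array([79.2, 53.3]), 85.0)
scene hous 127 x [-0.027   0.0268] y [0.0095 0.0313 0.0396] z 0.0894 (array([29.1, 58.1]), 73.1)
scene bar 70 x [-0.0096  0.0176] y [-0.0911 -0.0889 -0.0625] z 0.1374 (array([43.6, 26.5]), 54.1)
scene pad 157 x [-0.0159  0.0295] y [-0.0649 -0.0248  0.0081] z 0.0685 (array([88.3, 42. ]), 52.7)
[ 0.6037107  -0.05552888  0.13570227] [-0.45716937 -8.64185869  0.5144741 ]
```

play_rows([
  [0,0.002,0,0,0,0,0],
  [0,0.002,0,0,0,0,0],
  [0,0.002,0,0,0,0,0],
  [0,0.002,0,0,0,0,0],
  [0,0,0,0,0,0,0],
  [0,0,0,0,0,0,0],
])

```text
t: 21.48
tool_pos: [0.6041, -0.0492, 0.1357]
eef_rot: [0.734, 0.679, -0.003, 0.002]
ft_force: [-1.9, -11.3, 2.4]
grip_width: 0.0005
gripper_force: 5.6
```

play_rows([
  [0,0.002,0,0,0,0,0],
  [0,0.002,0,0,0,0,0],
  [0,0,0,0,0,0,0],
  [0,0,0,0,0,0,0],
])

```text
t: 21.98
tool_pos: [0.6044, -0.0461, 0.1357]
eef_rot: [0.734, 0.679, -0.003, 0.002]
ft_force: [-1.8, -12.9, 3.0]
grip_width: 0.0003
gripper_force: 6.3
```

play_rows([
  [0,0.002,0,0,0,0,0],
  [0,0,0,0,0,0,0],
  [0,0,0,0,0,0,0],
])

```text
t: 22.35
tool_pos: [0.6044, -0.0447, 0.1357]
eef_rot: [0.734, 0.679, -0.003, 0.002]
ft_force: [-0.6, -13.5, 3.1]
grip_width: 0.0005
gripper_force: 6.7
```

play_rows([
  [0,0.002,0,0,0,0,0],
  [0,0,0,0,0,0,0],
  [0,0,0,0,0,0,0],
  [0,0,0,0,0,0,0],
])

```text
t: 22.85
tool_pos: [0.6046, -0.0432, 0.1357]
eef_rot: [0.734, 0.679, -0.004, 0.003]
ft_force: [-0.9, -13.8, 3.3]
grip_width: 0.0003
gripper_force: 7.1
```

play_rows([
  [0,0.002,0,0,0,0,0],
  [0,0,0,0,0,0,0],
  [0,0,0,0,0,0,0],
])

```text
t: 23.22
tool_pos: [0.6047, -0.0416, 0.1357]
eef_rot: [0.734, 0.679, -0.004, 0.003]
ft_force: [-0.8, -14.2, 3.4]
grip_width: 0.0002
gripper_force: 7.5
```

play_rows([
  [0,0.002,0,0,0,0,0],
  [0,0,0,0,0,0,0],
  [0,0,0,0,0,0,0],
  [0,0,0,0,0,0,0],
])

```text
t: 23.72
tool_pos: [0.6047, -0.0415, 0.1357]
eef_rot: [0.735, 0.678, -0.005, 0.004]
ft_force: [-1.1, -18.2, 4.8]
grip_width: 0.0005
gripper_force: 8.9
```

```bash
python3 look.py 6 | grep -E "scene|top"; python3 - <<'E'
from h import *
s=get_state();print(s["tool_pos"],s["ft_force"],abs(s["joint_velocities"]).max())
t,c=[dict(np.load(n+"6.npz"))["color"] for n in("top","scene")]
cv2.imwrite("pics/both6.png",cv2.resize(np.hstack([t[150:300,150:350],c[150:300,180:380]]),None,fx=2,fy=2)[:,:,::-1])
E
```

```text
top walls 80 x [-0.0372  0.0372] y [-0.0197  0.0028  0.0286] z 0.0383 (array([49.7, 74.8]), 86.0)
top spool 507 x [-0.0261  0.0282] y [0.0926 0.1192 0.1505] z 0.0852 (array([73.6, 76.3]), 87.7)
top can 698 x [-0.0253  0.0239] y [-0.0019  0.0475  0.0857] z 0.0962 (array([101.3,  54.6]), 83.0)
top hous 408 x [-0.0286  0.0257] y [-0.0036  0.0172  0.0389] z 0.0902 (array([44.4, 57. ]), 85.4)
top pad 266 x [-0.029   0.0267] y [-0.033  -0.016  -0.0015] z 0.0724 (array([41.7, 62.4]), 70.5)
scene walls 113 x [0.0248 0.0373] y [-0.0193  0.0045  0.0276] z 0.0373 (array([48.7, 12.9]), 86.5)
scene spool 370 x [-0.0244  0.0285] y [0.0946 0.1182 0.1437] z 0.0846 (array([54.6, 59.8]), 76.3)
scene can 312 x [-0.0208  0.0252] y [0.0419 0.0619 0.0856] z 0.0978 (array([48., 65.]), 59.5)
scene bar 79 x [-0.0113  0.0174] y [-0.0774 -0.075  -0.0617] z 0.1375 (array([34.9, 14.7]), 21.7)
scene pad 233 x [-0.0205  0.0288] y [-0.0639 -0.0499  0.0068] z 0.0677 (array([85.5, 41.4]), 45.8)
[ 0.60466674 -0.0415111   0.1357152 ] [ -1.23398215 -17.00501316   4.89341715] 0.001569876452874902
```

View pics/both6.png

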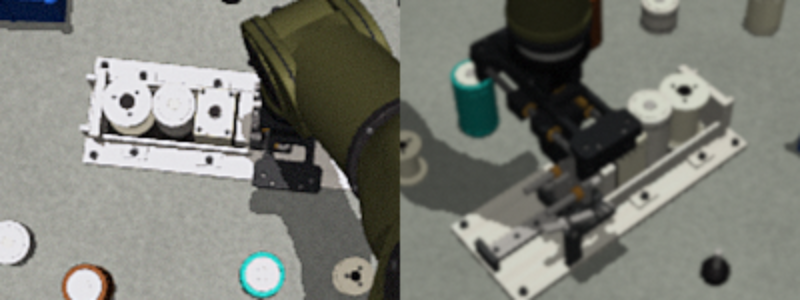

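The row is tight (spool 128,103; can 173,105; housing 215,112 in the crop) and everything stands upright. The last 2 mm commanded added about 4 N and only 0.1 mm of motion, so the arm is on its end stop and at rest. I hand the job in.

```bash
python3 -c "
from station import workorder;print(workorder.finish_job())"
```

```text
the job is handed in; nothing more can be done
None
```

The job is handed in: can and housing stand upright in the tray beside the spool, and the robot is holding the arm at its end stop (about 44 mm travel by tool position, about 17 N), ready for your locking screw; the hand-in returned no verdict.

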